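# Wind up and lock the carver's turning stand

## Task

Raise the carving on its screw stand: push the plate round counter-clockwise (seen from above) by its upright handle, past the red pointer once and then on through one whole further turn, so that the handle stops at the red pointer. Then swing the red-knobbed lock collar lever counter-clockwise from the white mark to the red mark. Do not press on the carved elephant (at most 2 N), turn the plate no faster than 3 rad/s, and leave the things around the stand where they are (within 15 mm).

Things in the scene. Friction and masses are not known exactly. Their poses are not given: they have to be found in the camera images.
- stand: green cast screw stand, fixed to the bench; round foot 230 mm across, origin at the bench under the turning axis. Seen from above, the red pointer lies towards its own -y, the white (unlocked) mark of the collar at bearing 1.10 rad and the red (locked) mark at 2.00 rad from its own x. Its yaw varies by 0.3 rad.
- plate (a joint): turn of the plywood plate (260 mm across, 15 mm thick) about the vertical axis, rad, counter-clockwise from above positive; 0 and 6.283 both have the handle at the red pointer. Starts at -1.0 to -0.25; end stops at -1.3 and 7.1. It is on a screw and rises 12 mm per turn; stiff, it stays where it is left (about 0.22 N m).
- plate_axis (a point): point on the turning axis at the plate's upper face (about 82 mm over the bench at joint 0)
- handle (a point): the plate's upright round dark wood handle, 16 mm across, 60 mm tall above the plate, 115 mm from the axis, with a red line from its foot to the rim; this point is on its centre line 35 mm over the plate and 25 mm under its top. Handle, plate and elephant turn together.
- mark (a point): tip of the red pointer on the stand, just outside the plate's rim, 138 mm from the axis and about 91 mm over the bench
- collar (a joint): turn of the lock collar about the same vertical axis, rad, counter-clockwise from above positive; 0 = lever at the white mark, 0.90 = lever at the red locked mark; starts at 0 to 0.2, end stops at -0.1 and 1.25; stays where it is left (about 0.35 N m)
- collar_knob (a point): upright red knob at the end of the steel lever that sticks out from under the plate: 16 mm across, 170 mm from the axis, standing from 46 to 112 mm over the bench; this point is on its centre line 88 mm over the bench
- locked_mark (a point): where the knob's centre line stands when locked (170 mm from the axis, at the bearing of the red mark painted on the stand's foot), 65 mm over the bench
- figure: small carved wooden elephant fixed to the middle of the plate, within 60 mm of the axis, 78 mm tall; origin at its foot on the axis
- jar: glass jar with yellow cap, 72 mm across, 90 mm tall, standing loose; origin under its centre
- glue: white plastic bottle with red cap, 48 mm across, 110 mm tall, standing loose; origin under its centre
- leg: turned wooden leg, 68 mm across, 97 mm tall, standing loose; origin under its centre
- mallet: wooden mallet lying loose, 260 mm long along its own x, head at +x

How it is judged:
On the way, in this order (a step that is already met when the one before it is completed fails the run):
1. collar still unlocked, the plate has passed the red pointer, made one whole further turn counter-clockwise, and rests with its handle at the pointer within 0.09 rad (5 degrees) (value of joint plate between 6.1932 and 6.3732 rad and velocity of joint plate between -0.05 and 0.05 rad/s and value of joint collar below 0.35 rad), for 0.3 s.
2. the collar lever rests at the red locked mark (within 0.07 rad, 4 degrees) (value of joint collar between 0.83 and 0.97 rad and velocity of joint collar between -0.05 and 0.05 rad/s), for 0.2 s.
At the end, for the whole second after the job is handed in: The plate rests one whole turn beyond its first passing of the red pointer, its handle at the pointer within 0.09 rad (joint 6.283), and the collar lever rests at the red locked mark within 0.07 rad (joint 0.90) (all of step 2 and value of joint plate between 6.1932 and 6.3732 rad and velocity of joint plate between -0.05 and 0.05 rad/s); the robot touches nothing.
It fails at once if the carved elephant is touched with more than 2 N (contact force between any of the fingers, the arm and figure above 2 N).
It fails at once if the plate is spun faster than 3 rad/s (velocity of joint plate above 3 rad/s or velocity of joint plate below -3 rad/s).
It fails at once if the jar, the bottle, the turned leg or the mallet is moved more than 15 mm (distance of any of jar, glue, leg, mallet from where it was at the start of the episode above 0.015 m).
It also fails if it takes over 69 s, if anything falls off the work surface, if the arm or the gripper's body presses on something with over 40 N, if the wrist force passes 120 N, or if a joint passes its speed limit or range.

## Robot

A 6-joint arm with a two-finger parallel gripper is mounted at the origin on the work surface. World frame = base frame: x ahead of the robot, y to its left, z up, the work surface at z = 0. Lengths are in m, angles in rad, forces in N, time in s.
With the tool pointing down it reaches from about 0.35 to 0.975 m from the base axis. Payload 4.9 kg.
Tool frame: the origin (TCP) lies at the very end of the fingers, on their centre line; the grasp point (between the pads) lies 19 mm behind it; z points along the fingers, y is the line along which they close (so a half turn about z gives the same grasp; the last joint's range is limited). The gripper opens to 85 mm and grips with 20 to 120 N. Pads are 22 mm wide; open, the fingers measure 114 mm over their backs; the gripper's body (76 mm by 85 mm) begins 54 mm behind the grasp point. The pads swing forward as they close: fully open they stand 13 mm farther back than shut.
Start: joints at [-1.235, 0.053, 1.613, -0, 1.476, -0.119], TCP at [0.275, -0.561, 0.202] pointing down, gripper open.
Joint ranges: [-3.01, 3.01], [-1.01, 2.22], [0.06, 2.58], [-1.02, 4.17], [0.09, 2.62], [-3.14, 3.14]. Speed limits (rad/s): [2.57, 2.57, 3.14, 3.14, 3.14, 3.14].

## Interface

Orientations are given as a rotation vector (axis times angle).
In Python, from station import ctrl gives the robot as it stands. The module is installed in compiled form; this text tells all that it offers.
- The arm moves only by the tool jog_arm, never from a script. Its argument "steps" is a list of rows, each an object with "delta_rot": the turn, a rotation vector about the tool's x, y, z in degrees, a list of three; "linear": the shift along the tool's x, y, z in m, a list of three; "grip": the finger opening in m, from 0 to 0.0854. In form: [{"delta_rot": [rx, ry, rz], "linear": [x, y, z], "grip": grip}, ...]. A call has 1 to 10 rows; each row shifts and turns the commanded pose from where the row before left it, along the tool's axes as they then stand; what a row does not reach is not made up. A row lasts 1/10 s, in which the tool goes at most 50 mm and 8.59 degrees, less where a joint would pass 70% of its speed; a pose out of reach is approached as far as the arm can. A call with a gripper value outside its range is refused whole. The fingers move at their own pace and stop on an object; "newtons" is the grip in N (left out, the last holds). Time passes only in rows, so rows that do not move let the fingers close. It gives the time, the measured TCP pose, the force, the opening and the grip force at its end, in the units of the state.
- ctrl.get_obs(): the state, without advancing time (a new reading comes with each control period).
- ctrl.get_image(name): name is "scene" or "top" or "wrist"; returns (picture, depth): 480x640x3 uint8, red, green, blue; 480x640 float32, m along the optical axis (not along the pixel's ray), 0 where there is no reading.
- ctrl.camera_info(name): a dict with "camera_matrix" (3x3 intrinsics, pixels), "R" (3x3) and "t" (3): a world point X has camera coordinates R X + t; the wrist camera has in their place "T_tool_cam" (4x4, takes a point from camera to tool coordinates, whose origin is the TCP and whose axes are the flange's). Camera axes: x right, y down, z forward; pixel columns grow to the right and rows downward; lengths in m; the calibration is good to about 2 mm. A picture is of the moment at which its call begins: read the wrist's pose just before it. camera_info takes no time and is no camera call.
- ctrl.finish_job(): hands the job in; it is judged then, once.
The state is a dict: "t": time; "q": joint angles; "dq": joint speeds; "effort": joint torques, N m; "tool_pos": TCP position; "tool_rot": TCP orientation; "contact_force": force on the tool from outside, world axes, zero at the start; "wrist_torque": the same for the moment, N m; "opening": finger opening in m; "grip_force": force on a finger pad.
Only numpy, scipy, OpenCV 4.12 (cv2) and the standard library are available. Lean on these libraries where they do the work, as an engineer would, in place of code of your own. Each camera call takes 0.05 s, during which the arm holds its last target. There are 200 camera calls.

## Working session

There is one attempt and no reset: what is moved stays moved. The work goes in short steps, Python scripts to look and compute and a tool call to move; the robot and the scene stay as the last step left them, time stands still between calls to the robot, and variables do not carry over. Pictures are saved under pics/ and viewed, at most 10 in all, crops included, and the job is handed in when it is done.

Besides the shell and the picture viewer there is one more tool, called as a command line: name --argument value ..., lists and objects as JSON in quotes. jog_arm: Moves the arm, as the interface text tells. Its arguments: {"type":"object","properties":{"steps":{"type":"array"},"newtons":{"type":"number"}},"required":["steps"]}

```bash
mkdir -p pics; python3 - <<'E'
from station import ctrl
import cv2,numpy as np
o=ctrl.get_obs();print({k:np.round(v,3) for k,v in o.items()})
ims=[]
for n in("scene","top"):
    p,d=ctrl.get_image(n);c=ctrl.camera_info(n);print(n,c)
    np.savez(n+".npz",p=p,d=d,K=c["camera_matrix"],R=c["R"],t=c["t"])
    cv2.imwrite(f"pics/{n}.png",p[...,::-1])
print(ctrl.camera_info("wrist"))
E
```

```text
{'t': np.float64(0.0), 'q': array([-1.235,  0.053,  1.614, -0.   ,  1.476, -0.119]), 'dq': array([ 0.003,  0.001,  0.   ,  0.001, -0.   ,  0.001]), 'effort': array([ 1.0000e-03, -3.9368e+01, -3.7018e+01,  0.0000e+00,  7.0000e-03,
        0.0000e+00]), 'tool_pos': array([ 0.274, -0.561,  0.201]), 'tool_rot': array([-3.059, -0.708,  0.   ]), 'contact_force': array([ 0.437, -0.249, -0.017]), 'wrist_torque': array([ 0.05 , -0.022,  0.013]), 'grip_force': np.float64(0.0), 'opening': np.float64(0.086)}
scene {'camera_matrix': array([[479.62940451,   0.        , 317.72712715],
       [  0.        , 479.62940451, 246.65500894],
       [  0.        ,   0.        ,   1.        ]]), 'R': array([[ 0.76053814,  0.64915329, -0.01348116],
       [ 0.43248277, -0.52195835, -0.73519938],
       [-0.4842937 ,  0.5533168 , -0.67771685]]), 't': array([-0.42357056, -0.22083703,  1.56237413])}
top {'camera_matrix': array([[473.80376467,   0.        , 321.66711223],
       [  0.        , 473.80376467, 238.30866933],
       [  0.        ,   0.        ,   1.        ]]), 'R': array([[ 4.39529677e-03, -9.99990251e-01,  4.23699535e-04],
       [-9.95699361e-01, -4.41564555e-03, -9.25380192e-02],
       [ 9.25389880e-02, -1.51452996e-05, -9.95709062e-01]]), 't': array([-0.0909225 ,  0.59195541,  1.15908407])}
{'camera_matrix': array([[407.62648116,   0.        , 319.33071807],
       [  0.        , 407.62648116, 240.3385954 ],
       [  0.        ,   0.        ,   1.        ]]), 'T_tool_cam': array([[-2.17481604e-04, -9.54653114e-01, -2.97720314e-01,
         7.52822833e-02],
       [ 9.99999961e-01, -2.59340846e-04,  1.01098077e-04,
         7.04172701e-04],
       [-1.73724632e-04, -2.97720280e-01,  9.54653133e-01,
        -1.71514500e-01],
       [ 0.00000000e+00,  0.00000000e+00,  0.00000000e+00,
         1.00000000e+00]])}
```

View pics/top.png

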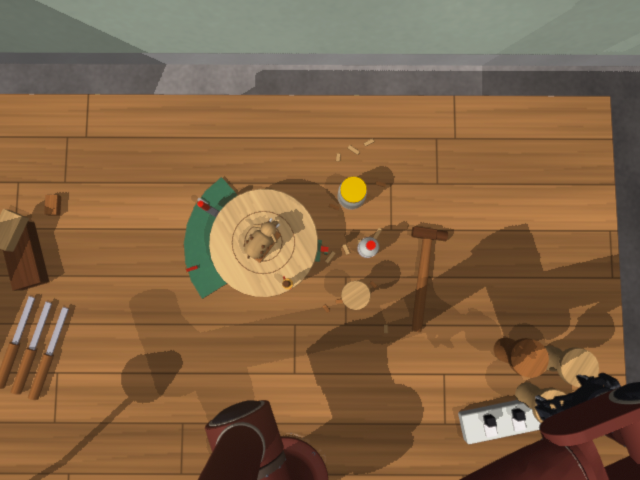

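View pics/scene.png

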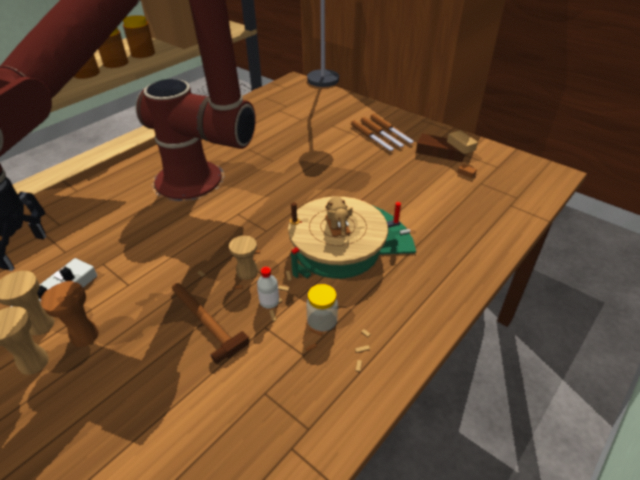

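The top view shows the plate centred near (263,243), the handle at (286,283), the red pointer at (325,249), the knob at (203,204) and the locked mark at (192,268). The leg, glue and jar stand to the right at (356,295), (368,247) and (352,190). The scene view agrees with this. Next I'll turn these pixels into positions.

```bash
cat > h.py <<'E'
import numpy as np,cv2
def ray(n,uv,z):
    f=np.load(n+".npz");d=np.linalg.inv(f["K"])@[*uv,1.];R=f["R"];c=-R.T@f["t"];d=R.T@d
    return c+d*(z-c[2])/d[2]
def blobs(m,a=6):
    n,l,s,c=cv2.connectedComponentsWithStats(m.astype(np.uint8));return [(c[i].round(1),s[i]) for i in range(1,n) if s[i,4]>=a]
E
python3 - <<'E'
from h import *
f=np.load("top.npz");p=f["p"];hsv=cv2.cvtColor(p,cv2.COLOR_RGB2HSV);H,S,V=[hsv[...,i].astype(int) for i in range(3)]
red=((H<6)|(H>174))&(S>170)&(V>90)
for b in blobs(red):
    if 150<b[0][0]<400 and 150<b[0][1]<330: print("red",b)
d=f["d"]
# plate by height from depth
v,u=np.mgrid[:480,:640];K=f["K"];X=np.stack([(u-K[0,2])/K[0,0]*d,(v-K[1,2])/K[1,1]*d,d],-1)-f["t"]
W=X@f["R"]
m=(W[...,2]>.065)&(W[...,2]<.095)&(u>195)&(u<335)&(v>170)&(v<310)
m=cv2.morphologyEx(m.astype(np.uint8),cv2.MORPH_OPEN,np.ones((5,5)))
c=max(cv2.findContours(m,0,1)[0],key=cv2.contourArea);h=cv2.convexHull(c)
pts=np.array([ray("top",q[0],.079)[:2] for q in h]);(cx,cy),r=cv2.minEnclosingCircle(pts.astype(np.float32))
A=np.c_[2*pts,np.ones(len(pts))];s=np.linalg.lstsq(A,(pts**2).sum(1),rcond=None)[0]
print("circ",cx,cy,r,"lsq",s[:2],np.sqrt(s[2]+s[0]**2+s[1]**2), "plate z",np.median(W[...,2][m>0]))
dark=(V<110)&(m>0)|((W[...,2]>.11)&(np.hypot(u-286,v-283)<12))
for b in blobs((W[...,2]>.11)&(u>195)&(u<420)&(v>170)&(v<310)): print("tall",b)
q=W[275:292,278:295];print((q[...,2]*1000).astype(int)[::2,::2])
cv2.imwrite("pics/c.png",cv2.resize(p[170:315,180:400,::-1],None,fx=3.6,fy=3.6,interpolation=cv2.INTER_CUBIC))
E
```

```text
red (array([202.5, 205. ]), array([198, 201,  11,   9,  56], dtype=int32))
red (array([370.5, 244.8]), array([366, 241,  10,   9,  64], dtype=int32))
red (array([323.9, 248.8]), array([321, 246,   7,   6,  36], dtype=int32))
red (array([191.6, 268.1]), array([187, 266,  10,   5,  27], dtype=int32))
circ 0.5778714418411255 0.052129969000816345 0.12959927320480347 lsq [0.57791372 0.05212321] 0.12913268052746874 plate z 0.07999960935196208
tall (array([199.9, 203.5]), array([197, 201,   7,   6,  24], dtype=int32))
tall (array([260.5, 239.4]), array([243, 218,  37,  41, 829], dtype=int32))
tall (array([370.2, 244.5]), array([366, 240,  10,  10,  46], dtype=int32))
tall (array([285.7, 283.7]), array([282, 281,   8,   7,  44], dtype=int32))
[[ 82  78  77  78  81  78  82  79  77]
 [ 79  75  81  82  79  84  81  76  78]
 [ 79  84  83  85  87  81  84  79  81]
 [ 79  82  77 138 139 117  84  82  82]
 [ 83  79 139 139 140 141  89  81  78]
 [ 76  82  85 138 136 140  86  86  79]
 [ 80  78  81  84 128  85  81  77  -2]
 [ 77  80  79  76  82  83  80   0   3]
 [ 78  82  80  78  71  -2   0   0  -1]]
```

View pics/c.png

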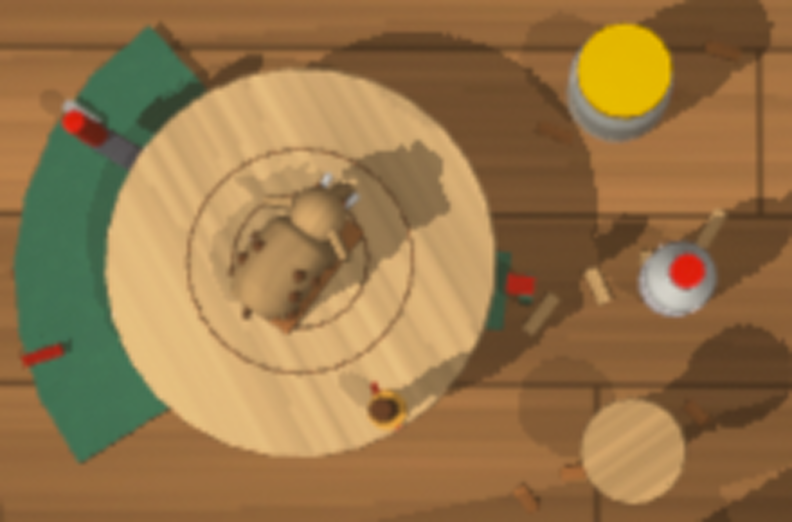

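The crop confirms the handle as a dark disc with an orange foot at about (286,283). It also shows the pointer at (324,249), the knob top at (200,203), and the red locked mark on the foot at (192,268).

```bash
python3 - <<'E'
from h import *
C=np.array([.5779,.0521])
for n,uv,z in [("handle",(285.7,283.7),.139),("mark",(323.9,248.8),.091),("knob",(199.9,203.5),.112),("lockmk",(191.6,268.1),.03),("lockmk0",(191.6,268.1),.012),("glue",(370.3,244.6),.11),("jar",(353,189),.09),("leg",(356,295),.097)]:
    X=ray("top",uv,z)[:2];d=X-C;print(n,X.round(4),"r",np.hypot(*d).round(4),"brg",np.degrees(np.arctan2(d[1],d[0])).round(1)%360)
E
```

```text
handle [ 0.4792 -0.0079] r 0.1155 brg 211.3
mark [ 0.5616 -0.0937] r 0.1467 brg 263.6
knob [0.6651 0.1971] r 0.1692 brg 59.0
lockmk [0.5164 0.2345] r 0.1925 brg 108.6
lockmk0 [0.5169 0.2394] r 0.197 brg 108.0
glue [ 0.5705 -0.2015] r 0.2537 brg 268.3
jar [ 0.7055 -0.1628] r 0.2499 brg 300.7
leg [ 0.4535 -0.1689] r 0.2536 brg 240.6
```

```bash
cat >> h.py <<'E'
from scipy.spatial.transform import Rotation as Ro
def to(P,psi=None):
    from station import ctrl
    o=ctrl.get_obs();R=Ro.from_rotvec(o["tool_rot"]).as_matrix()
    ps=np.degrees(np.arctan2(R[1,0],R[0,0]))
    print("t",o["t"].round(2),"pos",o["tool_pos"].round(4),"psi",ps.round(2),"tilt z",R[:,2].round(3),"q6",np.degrees(o["q"][5]).round(1),"F",o["contact_force"].round(1),"open",o["opening"].round(4))
    print("tool lin",(R.T@(np.array(P)-o["tool_pos"])).round(4),"drz",None if psi is None else round((ps-psi+180)%360-180,2))
E
python3 -c "
from h import *
to([.479,-.008,.18],31.3)"
```

```text
Traceback (most recent call last):
  File "h.py", line 12, in to
    print("t",o["t"].round(2),"pos",o["tool_pos"].round(4),"psi",ps.round(2),"tilt z",R[:,2].round(3),"q6",np.degrees(o["q"][5]).round(1),"F",o["contact_force"].round(1),"open",o["opening"].round(4))
              ^^^^^^^^^^^^
AttributeError: 'float' object has no attribute 'round'
```

```bash
sed -i 's/o\["t"\].round(2)/round(float(o["t"]),2)/;s/o\["opening"\].round(4)/round(float(o["opening"]),4)/' h.py
python3 -c "
from h import *
to([.479,-.008,.18],31.3)"
```

```text
t 0.1 pos [ 0.2743 -0.5609  0.201 ] psi 26.06 tilt z [-0.001  0.002 -1.   ] q6 -6.8 F [0.7 1.3 0.1] open 0.0853
tool lin [ 0.4267 -0.4067  0.0218] drz -5.24
```

jog_arm --steps '[{"linear": [0.0305, -0.029, 0], "delta_rot": [0, 0, 0], "grip": 0.05}, {"linear": [0.0305, -0.029, 0], "delta_rot": [0, 0, 0], "grip": 0.05}, {"linear": [0.0305, -0.029, 0], "delta_rot": [0, 0, 0], "grip": 0.05}, {"linear": [0.0305, -0.029, 0], "delta_rot": [0, 0, 0], "grip": 0.05}, {"linear": [0.0305, -0.029, 0], "delta_rot": [0, 0, 0], "grip": 0.05}, {"linear": [0.0305, -0.029, 0], "delta_rot": [0, 0, 0], "grip": 0.05}, {"linear": [0.0305, -0.029, 0], "delta_rot": [0, 0, 0], "grip": 0.05}, {"linear": [0.0305, -0.029, 0], "delta_rot": [0, 0, 0], "grip": 0.05}, {"linear": [0.0305, -0.029, 0], "delta_rot": [0, 0, 0], "grip": 0.05}, {"linear": [0.0305, -0.029, 0], "delta_rot": [0, 0, 0], "grip": 0.05}]'

```text
t: 1.1
tool_pos: [0.4212, -0.1652, 0.2017]
tool_rot: [-3.061, -0.708, 0.0]
contact_force: [0.6, 0.3, 0.1]
opening: 0.0499
grip_force: 0.0
```

jog_arm --steps '[{"linear": [0.0305, -0.029, 0], "delta_rot": [0, 0, 0], "grip": 0.05}, {"linear": [0.0305, -0.029, 0], "delta_rot": [0, 0, 0], "grip": 0.05}, {"linear": [0.0305, -0.029, 0], "delta_rot": [0, 0, 0], "grip": 0.05}, {"linear": [0.02, -0.02, 0], "delta_rot": [0, 0, -5.2], "grip": 0.05}, {"linear": [0, 0, 0], "delta_rot": [0, 0, 0], "grip": 0.05}, {"linear": [0, 0, 0], "delta_rot": [0, 0, 0], "grip": 0.05}]'

```text
t: 1.7
tool_pos: [0.474, -0.0216, 0.2016]
tool_rot: [3.025, 0.847, -0.002]
contact_force: [1.0, 0.1, 0.2]
opening: 0.0497
grip_force: 0.0
```

```bash
python3 - <<'E'
from h import *
from station import ctrl
to([.479,-.008,.10],31.3)
o=ctrl.get_obs();p,d=ctrl.get_image("wrist");cv2.imwrite("pics/w1.png",p[...,::-1])
np.savez("w.npz",p=p,d=d,pos=o["tool_pos"],rot=o["tool_rot"])
E
```

```text
t 1.7 pos [ 0.474  -0.0216  0.2016] psi 31.29 tilt z [-0.001 -0.    -1.   ] q6 47.1 F [1.  0.1 0.2] open 0.0497
tool lin [ 0.0115 -0.009   0.1016] drz -0.01
```

View pics/w1.png

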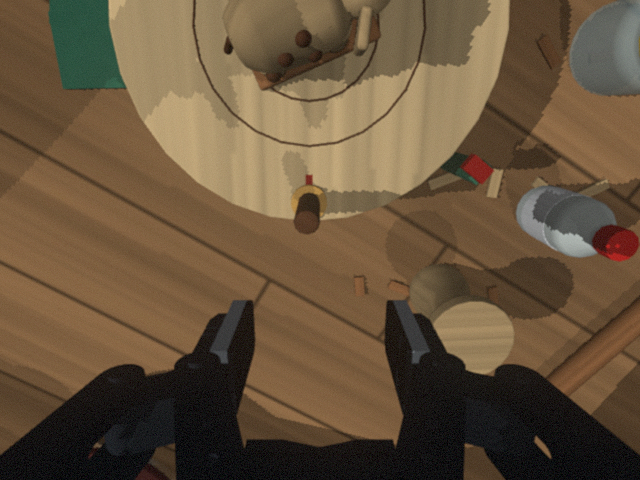

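The wrist view shows the handle top at about (307,221), with its red line pointing to (309,180). The fingers are lined up with it, and the leg top at (475,335) is well to the right. Next I'll cast the handle top.

```bash
cat >> h.py <<'E'
def wray(uv,z,f="w.npz"):
    K=np.array([[407.63,0,319.33],[0,407.63,240.34],[0,0,1]])
    T=np.array([[0,-.95465,-.29772,.07528],[1,0,0,.0007],[0,-.29772,.95465,-.17151]])
    w=np.load(f);R=Ro.from_rotvec(w["rot"]).as_matrix();c=R@T[:,3]+w["pos"];d=R@T[:,:3]@np.linalg.inv(K)@[*uv,1.]
    return c+d*(z-c[2])/d[2]
E
python3 - <<'E'
from h import *
print(wray((307,223),.139), wray((309,180),.080), wray((477,169),.091))
E
```

```text
[ 0.48164069 -0.00918936  0.139     ] [ 0.49546865 -0.00063047  0.08      ] [ 0.56357278 -0.09475769  0.091     ]
```

jog_arm --steps '[{"linear": [0.012, -0.008, 0], "delta_rot": [0, 0, 0], "grip": 0.05}, {"linear": [0, 0, 0.03], "delta_rot": [0, 0, 0], "grip": 0.05}, {"linear": [0, 0, 0.03], "delta_rot": [0, 0, 0], "grip": 0.05}, {"linear": [0, 0, 0.03], "delta_rot": [0, 0, 0], "grip": 0.05}, {"linear": [0, 0, 0.011], "delta_rot": [0, 0, 0], "grip": 0.05}, {"linear": [0, 0, 0], "delta_rot": [0, 0, 0], "grip": 0}, {"linear": [0, 0, 0], "delta_rot": [0, 0, 0], "grip": 0}, {"linear": [0, 0, 0], "delta_rot": [0, 0, 0], "grip": 0}, {"linear": [0, 0, 0], "delta_rot": [0, 0, 0], "grip": 0}, {"linear": [0, 0, 0], "delta_rot": [0, 0, 0], "grip": 0}]' --newtons 30

```text
t: 2.75
tool_pos: [0.4813, -0.009, 0.1026]
tool_rot: [3.024, 0.846, 0.003]
contact_force: [-1.0, -0.2, 3.3]
opening: 0.0138
grip_force: 29.4
```

```bash
python3 - <<'E'
from h import *
to([.480,-.0085,.10],31.3)
E
```

```text
t 2.75 pos [ 0.4813 -0.009   0.1026] psi 31.26 tilt z [ 0.002 -0.001 -1.   ] q6 48.8 F [-1.  -0.2  3.3] open 0.0138
tool lin [-0.0008 -0.0011  0.0026] drz -0.04
```

jog_arm --steps '[{"linear": [0.0004, 0.01, -0.0002], "delta_rot": [0, 0, -5], "grip": 0}, {"linear": [0.0004, 0.01, -0.0002], "delta_rot": [0, 0, -5], "grip": 0}, {"linear": [0.0004, 0.01, -0.0002], "delta_rot": [0, 0, -5], "grip": 0}, {"linear": [0.0004, 0.01, -0.0002], "delta_rot": [0, 0, -5], "grip": 0}, {"linear": [0.0004, 0.01, -0.0002], "delta_rot": [0, 0, -5], "grip": 0}]'

```text
t: 3.25
tool_pos: [0.5154, -0.0451, 0.1033]
tool_rot: [2.767, 1.485, 0.001]
contact_force: [-1.9, 0.2, 2.4]
opening: 0.0135
grip_force: 29.5
```

```bash
cat >> h.py <<'E'
def st(r=.115):
    from station import ctrl
    p=ctrl.get_obs()["tool_pos"];d=p[:2]-[.5779,.0521];b=np.degrees(np.arctan2(d[1],d[0]))%360
    print("r",np.hypot(*d).round(4),"brg",b.round(1));to([.5779+r*np.cos(np.radians(b)),.0521+r*np.sin(np.radians(b)),p[2]],b+180)
E
python3 -c "
from h import *
st()"
```

```text
r 0.1156 brg 237.2
t 3.25 pos [ 0.5154 -0.0451  0.1033] psi 56.45 tilt z [ 0.001 -0.    -1.   ] q6 20.3 F [-1.9  0.2  2.4] open 0.0135
tool lin [ 0.0006 -0.      0.    ] drz -0.8
```

jog_arm --steps '[{"linear": [0.0005, 0.01, -0.0002], "delta_rot": [0, 0, -5], "grip": 0}, {"linear": [0.0005, 0.01, -0.0002], "delta_rot": [0, 0, -5], "grip": 0}, {"linear": [0.0005, 0.01, -0.0002], "delta_rot": [0, 0, -5], "grip": 0}, {"linear": [0.0005, 0.01, -0.0002], "delta_rot": [0, 0, -5], "grip": 0}, {"linear": [0.0005, 0.01, -0.0002], "delta_rot": [0, 0, -5], "grip": 0}, {"linear": [0.0005, 0.01, -0.0002], "delta_rot": [0, 0, -5], "grip": 0}, {"linear": [0.0005, 0.01, -0.0002], "delta_rot": [0, 0, -5], "grip": 0}, {"linear": [0.0005, 0.01, -0.0002], "delta_rot": [0, 0, -5], "grip": 0}, {"linear": [0.0005, 0.01, -0.0002], "delta_rot": [0, 0, -5], "grip": 0}, {"linear": [0.0005, 0.01, -0.0002], "delta_rot": [0, 0, -5], "grip": 0}]'

```text
t: 4.25
tool_pos: [0.612, -0.0607, 0.1055]
tool_rot: [1.879, 2.513, -0.002]
contact_force: [-0.7, -4.4, 3.2]
opening: 0.0139
grip_force: 29.4
```

```bash
python3 -c "
from h import *
st()"
```

```text
r 0.1178 brg 286.8
t 4.25 pos [ 0.612  -0.0607  0.1055] psi 106.42 tilt z [ 0.002 -0.003 -1.   ] q6 -28.9 F [-0.7 -4.4  3.2] open 0.0139
tool lin [ 0.0028 -0.     -0.    ] drz -0.38
```

jog_arm --steps '[{"linear": [0.0005, 0.01, -0.0001], "delta_rot": [0, 0, -5], "grip": 0}, {"linear": [0.0005, 0.01, -0.0001], "delta_rot": [0, 0, -5], "grip": 0}, {"linear": [0.0005, 0.01, -0.0001], "delta_rot": [0, 0, -5], "grip": 0}, {"linear": [0.0005, 0.01, -0.0001], "delta_rot": [0, 0, -5], "grip": 0}, {"linear": [0.0005, 0.01, -0.0001], "delta_rot": [0, 0, -5], "grip": 0}, {"linear": [0.0005, 0.01, -0.0001], "delta_rot": [0, 0, -5], "grip": 0}, {"linear": [0.0005, 0.01, -0.0001], "delta_rot": [0, 0, -5], "grip": 0}, {"linear": [0.0005, 0.01, -0.0001], "delta_rot": [0, 0, -5], "grip": 0}, {"linear": [0.0005, 0.01, -0.0001], "delta_rot": [0, 0, -5], "grip": 0}, {"linear": [0.0005, 0.01, -0.0001], "delta_rot": [0, 0, -5], "grip": 0}]'

```text
t: 5.25
tool_pos: [0.6867, 0.0036, 0.1077]
tool_rot: [0.64, 3.066, -0.003]
contact_force: [4.9, -4.7, 0.7]
opening: 0.0139
grip_force: 29.4
```

```bash
python3 -c "
from h import *
st()"
```

```text
r 0.1191 brg 336.0
t 5.25 pos [0.6867 0.0036 0.1077] psi 156.41 tilt z [ 0.009 -0.004 -1.   ] q6 -72.2 F [ 4.9 -4.7  0.7] open 0.0139
tool lin [ 0.0041  0.     -0.    ] drz 0.44
```

```bash
python3 -c "
from h import *
from scipy.optimize import least_squares as L
P=np.array([[.4813,-.009],[.5154,-.0451],[.612,-.0607],[.6867,.0036]])
f=lambda c:np.hypot(*(P-c[:2]).T)-.115
s=L(f,[.578,.052]);print(s.x,s.fun)
g=lambda c:np.hypot(*(P-c[:2]).T)-c[2]
s=L(g,[.578,.052,.115]);print(s.x,s.fun)
"
```

```text
[0.58073835 0.04954043] [ 3.90502840e-04  3.96427926e-06 -4.12724529e-04  4.91966070e-04]
[0.58065951 0.05112104 0.11618212] [-4.92083348e-05  8.17761980e-05 -5.21402229e-05  1.95804393e-05]
```

jog_arm --steps '[{"linear": [0.0004, 0.01, -0.0001], "delta_rot": [0, 0, -5], "grip": 0}, {"linear": [0.0004, 0.01, -0.0001], "delta_rot": [0, 0, -5], "grip": 0}, {"linear": [0.0004, 0.01, -0.0001], "delta_rot": [0, 0, -5], "grip": 0}, {"linear": [0.0004, 0.01, -0.0001], "delta_rot": [0, 0, -5], "grip": 0}, {"linear": [0.0004, 0.01, -0.0001], "delta_rot": [0, 0, -5], "grip": 0}, {"linear": [0.0004, 0.01, -0.0001], "delta_rot": [0, 0, -5], "grip": 0}, {"linear": [0.0004, 0.01, -0.0001], "delta_rot": [0, 0, -5], "grip": 0}, {"linear": [0.0004, 0.01, -0.0001], "delta_rot": [0, 0, -5], "grip": 0}, {"linear": [0.0004, 0.01, -0.0001], "delta_rot": [0, 0, -5], "grip": 0}, {"linear": [0.0004, 0.01, -0.0001], "delta_rot": [0, 0, -5], "grip": 0}]'

```text
t: 6.25
tool_pos: [0.6852, 0.1028, 0.1091]
tool_rot: [-0.716, 3.049, -0.003]
contact_force: [6.0, -0.7, 2.0]
opening: 0.014
grip_force: 29.4
```

```bash
sed -i 's/\.5779/.5805/g;s/\.0521/.0500/g' h.py; python3 -c "
from h import *
st()"
```

```text
r 0.1172 brg 26.7
t 6.25 pos [0.6852 0.1028 0.1091] psi -153.55 tilt z [ 0.01  0.   -1.  ] q6 -114.1 F [ 6.  -0.7  2. ] open 0.014
tool lin [ 0.0022 -0.     -0.    ] drz -0.29
```

jog_arm --steps '[{"linear": [0.0004, 0.0101, -0.0002], "delta_rot": [0, 0, -5], "grip": 0}, {"linear": [0.0004, 0.0101, -0.0002], "delta_rot": [0, 0, -5], "grip": 0}, {"linear": [0.0004, 0.0101, -0.0002], "delta_rot": [0, 0, -5], "grip": 0}, {"linear": [0.0004, 0.0101, -0.0002], "delta_rot": [0, 0, -5], "grip": 0}, {"linear": [0.0004, 0.0101, -0.0002], "delta_rot": [0, 0, -5], "grip": 0}, {"linear": [0.0004, 0.0101, -0.0002], "delta_rot": [0, 0, -5], "grip": 0}, {"linear": [0.0004, 0.0101, -0.0002], "delta_rot": [0, 0, -5], "grip": 0}, {"linear": [0.0004, 0.0101, -0.0002], "delta_rot": [0, 0, -5], "grip": 0}, {"linear": [0, 0, 0], "delta_rot": [0, 0, 0], "grip": 0.04}, {"linear": [0, 0, 0], "delta_rot": [0, 0, 0], "grip": 0.04}]'

```text
t: 7.25
tool_pos: [0.6244, 0.1574, 0.1079]
tool_rot: [-1.715, 2.632, -0.0]
contact_force: [0.2, -0.2, -0.7]
opening: 0.0402
grip_force: 0.0
```

```bash
python3 -c "
from h import *
st()"
```

```text
r 0.1161 brg 67.8
t 7.25 pos [0.6244 0.1574 0.1079] psi -113.84 tilt z [ 0. -0. -1.] q6 -148.6 F [ 0.2 -0.2 -0.7] open 0.0402
tool lin [ 0.0011 -0.      0.    ] drz -1.6
```

jog_arm --steps '[{"linear": [0, 0, -0.002], "delta_rot": [0, 0, 8.5], "grip": 0.04}, {"linear": [0, 0, 0], "delta_rot": [0, 0, 8.5], "grip": 0.04}, {"linear": [0, 0, 0], "delta_rot": [0, 0, 8.5], "grip": 0.04}, {"linear": [0, 0, 0], "delta_rot": [0, 0, 8.5], "grip": 0.04}, {"linear": [0, 0, 0], "delta_rot": [0, 0, 8.5], "grip": 0.04}, {"linear": [0, 0, 0], "delta_rot": [0, 0, 8.5], "grip": 0.04}, {"linear": [0, 0, 0], "delta_rot": [0, 0, 8.5], "grip": 0.04}, {"linear": [0, 0, 0], "delta_rot": [0, 0, 8.5], "grip": 0.04}, {"linear": [0, 0, 0], "delta_rot": [0, 0, 8.5], "grip": 0.04}, {"linear": [0, 0, 0], "delta_rot": [0, 0, 8.5], "grip": 0.04}]'

```text
t: 8.25
tool_pos: [0.6245, 0.157, 0.1092]
tool_rot: [-0.524, -3.097, 0.001]
contact_force: [-0.4, -0.6, 0.2]
opening: 0.04
grip_force: 0.0
```

jog_arm --steps '[{"linear": [0, 0, 0], "delta_rot": [0, 0, 8.5], "grip": 0.04}, {"linear": [0, 0, 0], "delta_rot": [0, 0, 8.5], "grip": 0.04}, {"linear": [0, 0, 0], "delta_rot": [0, 0, 8.5], "grip": 0.04}, {"linear": [0, 0, 0], "delta_rot": [0, 0, 8.5], "grip": 0.04}, {"linear": [0, 0, 0], "delta_rot": [0, 0, 8.5], "grip": 0.04}, {"linear": [0, 0, 0], "delta_rot": [0, 0, 8.5], "grip": 0.04}, {"linear": [0, 0, 0], "delta_rot": [0, 0, 8.5], "grip": 0.04}, {"linear": [0, 0, 0], "delta_rot": [0, 0, 8.5], "grip": 0.04}, {"linear": [0, 0, 0], "delta_rot": [0, 0, 8.5], "grip": 0.04}, {"linear": [0, 0, 0], "delta_rot": [0, 0, 8.5], "grip": 0.04}]'

```text
t: 9.25
tool_pos: [0.6244, 0.157, 0.1092]
tool_rot: [-2.479, -1.929, 0.001]
contact_force: [1.0, 0.1, 0.1]
opening: 0.0396
grip_force: 0.0
```

jog_arm --steps '[{"linear": [0, 0, 0], "delta_rot": [0, 0, 8.5], "grip": 0.04}, {"linear": [0, 0, 0], "delta_rot": [0, 0, 8.5], "grip": 0.04}, {"linear": [0, 0, 0], "delta_rot": [0, 0, 8.5], "grip": 0.04}, {"linear": [0, 0, 0], "delta_rot": [0, 0, 8.5], "grip": 0.04}, {"linear": [0, 0, 0], "delta_rot": [0, 0, 0], "grip": 0}, {"linear": [0, 0, 0], "delta_rot": [0, 0, 0], "grip": 0}, {"linear": [0, 0, 0], "delta_rot": [0, 0, 0], "grip": 0}, {"linear": [0, 0, 0], "delta_rot": [0, 0, 0], "grip": 0}]'

```text
t: 10.05
tool_pos: [0.6242, 0.1573, 0.1094]
tool_rot: [2.93, 1.134, -0.001]
contact_force: [-0.3, -0.7, -0.9]
opening: 0.0142
grip_force: 29.2
```

```bash
python3 -c "
from h import *
st()"
```

```text
r 0.1159 brg 67.8
t 10.05 pos [0.6242 0.1573 0.1094] psi 42.31 tilt z [-0.001 -0.    -1.   ] q6 55.2 F [-0.3 -0.7 -0.9] open 0.0142
tool lin [-0.0008  0.0004  0.    ] drz 154.47
```

jog_arm --steps '[{"linear": [-0.0048, -0.0089, -0.0002], "delta_rot": [0, 0, -5], "grip": 0}, {"linear": [-0.0048, -0.0089, -0.0002], "delta_rot": [0, 0, -5], "grip": 0}, {"linear": [-0.0048, -0.0089, -0.0002], "delta_rot": [0, 0, -5], "grip": 0}, {"linear": [-0.0048, -0.0089, -0.0002], "delta_rot": [0, 0, -5], "grip": 0}, {"linear": [-0.0048, -0.0089, -0.0002], "delta_rot": [0, 0, -5], "grip": 0}, {"linear": [-0.0048, -0.0089, -0.0002], "delta_rot": [0, 0, -5], "grip": 0}, {"linear": [-0.0048, -0.0089, -0.0002], "delta_rot": [0, 0, -5], "grip": 0}, {"linear": [-0.0048, -0.0089, -0.0002], "delta_rot": [0, 0, -5], "grip": 0}, {"linear": [-0.0048, -0.0089, -0.0002], "delta_rot": [0, 0, -5], "grip": 0}, {"linear": [-0.0048, -0.0089, -0.0002], "delta_rot": [0, 0, -5], "grip": 0}]'

```text
t: 11.05
tool_pos: [0.5267, 0.152, 0.1115]
tool_rot: [2.171, 2.269, 0.002]
contact_force: [3.5, -0.4, -3.7]
opening: 0.0138
grip_force: 29.3
```

```bash
python3 -c "
from h import *
st()"
```

```text
r 0.1153 brg 117.8
t 11.05 pos [0.5267 0.152  0.1115] psi 92.52 tilt z [ 0.002 -0.    -1.   ] q6 5.8 F [ 3.5 -0.4 -3.7] open 0.0138
tool lin [-0.0003  0.0001  0.    ] drz 154.73
```

jog_arm --steps '[{"linear": [-0.0048, -0.0089, -0.0001], "delta_rot": [0, 0, -5], "grip": 0}, {"linear": [-0.0048, -0.0089, -0.0001], "delta_rot": [0, 0, -5], "grip": 0}, {"linear": [-0.0048, -0.0089, -0.0001], "delta_rot": [0, 0, -5], "grip": 0}, {"linear": [-0.0048, -0.0089, -0.0001], "delta_rot": [0, 0, -5], "grip": 0}, {"linear": [-0.0048, -0.0089, -0.0001], "delta_rot": [0, 0, -5], "grip": 0}, {"linear": [-0.0048, -0.0089, -0.0001], "delta_rot": [0, 0, -5], "grip": 0}, {"linear": [-0.0048, -0.0089, -0.0001], "delta_rot": [0, 0, -5], "grip": 0}, {"linear": [-0.0048, -0.0089, -0.0001], "delta_rot": [0, 0, -5], "grip": 0}, {"linear": [-0.0048, -0.0089, -0.0001], "delta_rot": [0, 0, -5], "grip": 0}, {"linear": [-0.0048, -0.0089, -0.0001], "delta_rot": [0, 0, -5], "grip": 0}]'

```text
t: 12.05
tool_pos: [0.4687, 0.074, 0.1129]
tool_rot: [1.008, 2.972, 0.004]
contact_force: [5.7, 1.6, -4.3]
opening: 0.0142
grip_force: 29.3
```

```bash
python3 -c "
from h import *
st()"
```

```text
r 0.1144 brg 167.9
t 12.05 pos [0.4687 0.074  0.1129] psi 142.52 tilt z [ 0.004  0.001 -1.   ] q6 -52.6 F [ 5.7  1.6 -4.3] open 0.0142
tool lin [ 0.0005 -0.0003 -0.    ] drz 154.64
```

jog_arm --steps '[{"linear": [-0.0048, -0.0089, -0.0001], "delta_rot": [0, 0, -5], "grip": 0}, {"linear": [-0.0048, -0.0089, -0.0001], "delta_rot": [0, 0, -5], "grip": 0}, {"linear": [-0.0048, -0.0089, -0.0001], "delta_rot": [0, 0, -5], "grip": 0}, {"linear": [-0.0048, -0.0089, -0.0001], "delta_rot": [0, 0, -5], "grip": 0}, {"linear": [-0.0048, -0.0089, -0.0001], "delta_rot": [0, 0, -5], "grip": 0}, {"linear": [-0.0048, -0.0089, -0.0001], "delta_rot": [0, 0, -5], "grip": 0}, {"linear": [-0.0048, -0.0089, -0.0001], "delta_rot": [0, 0, -5], "grip": 0}, {"linear": [-0.0048, -0.0089, -0.0001], "delta_rot": [0, 0, -5], "grip": 0}, {"linear": [-0.0048, -0.0089, -0.0001], "delta_rot": [0, 0, -5], "grip": 0}, {"linear": [-0.0048, -0.0089, -0.0001], "delta_rot": [0, 0, -5], "grip": 0}]'

```text
t: 13.05
tool_pos: [0.491, -0.0202, 0.114]
tool_rot: [-0.342, 3.119, 0.006]
contact_force: [3.4, 6.3, -2.2]
opening: 0.0139
grip_force: 29.5
```

```bash
python3 -c "
from h import *
st()"
```

```text
r 0.1137 brg 218.1
t 13.05 pos [ 0.491  -0.0202  0.114 ] psi -167.49 tilt z [ 0.003  0.004 -1.   ] q6 -113.8 F [ 3.4  6.3 -2.2] open 0.0139
tool lin [ 0.0012 -0.0006 -0.    ] drz 154.38
```

jog_arm --steps '[{"linear": [-0.0048, -0.0089, -0.0001], "delta_rot": [0, 0, -5], "grip": 0}, {"linear": [-0.0048, -0.0089, -0.0001], "delta_rot": [0, 0, -5], "grip": 0}, {"linear": [-0.0048, -0.0089, -0.0001], "delta_rot": [0, 0, -5], "grip": 0}, {"linear": [-0.0048, -0.0089, -0.0001], "delta_rot": [0, 0, -5], "grip": 0}, {"linear": [-0.0048, -0.0089, -0.0001], "delta_rot": [0, 0, -5], "grip": 0}, {"linear": [-0.0048, -0.0089, -0.0001], "delta_rot": [0, 0, -5], "grip": 0}, {"linear": [-0.0048, -0.0089, -0.0001], "delta_rot": [0, 0, -5], "grip": 0}, {"linear": [-0.0048, -0.0089, -0.0001], "delta_rot": [0, 0, -5], "grip": 0}, {"linear": [-0.0048, -0.0089, -0.0001], "delta_rot": [0, 0, -5], "grip": 0}, {"linear": [0, 0, 0], "delta_rot": [0, 0, 0], "grip": 0}]'

```text
t: 14.05
tool_pos: [0.5683, -0.0631, 0.115]
tool_rot: [-1.507, 2.753, 0.005]
contact_force: [1.3, 6.0, 0.9]
opening: 0.0139
grip_force: 29.7
```

```bash
python3 -c "
from h import *
st()"
```

```text
r 0.1137 brg 263.9
t 14.05 pos [ 0.5683 -0.0631  0.115 ] psi -122.59 tilt z [ 0.001  0.004 -1.   ] q6 -161.4 F [1.3 6.  0.9] open 0.0139
tool lin [ 0.0011 -0.0006 -0.    ] drz 153.56
```

Release, rise, and look with the top camera.

jog_arm --steps '[{"linear": [0, 0, 0], "delta_rot": [0, 0, 0], "grip": 0.04}, {"linear": [0, 0, 0], "delta_rot": [0, 0, 0], "grip": 0.04}, {"linear": [0, 0, 0], "delta_rot": [0, 0, 0], "grip": 0.04}, {"linear": [0, 0, -0.04], "delta_rot": [0, 0, 0], "grip": 0.04}, {"linear": [0, 0, -0.04], "delta_rot": [0, 0, 0], "grip": 0.04}, {"linear": [0, 0, -0.02], "delta_rot": [0, 0, 0], "grip": 0.04}, {"linear": [0, 0, 0], "delta_rot": [0, 0, 0], "grip": 0.04}]'

```text
t: 14.75
tool_pos: [0.5694, -0.066, 0.2196]
tool_rot: [-1.502, 2.752, -0.009]
contact_force: [0.1, -0.1, 0.1]
opening: 0.0399
grip_force: 0.0
```

```bash
python3 - <<'E'
from h import *
from station import ctrl
o=ctrl.get_obs();p,d=ctrl.get_image("wrist")
np.savez("w.npz",p=p,d=d,pos=o["tool_pos"],rot=o["tool_rot"])
q,_=ctrl.get_image("top")
st()
cv2.imwrite("pics/w2.png",np.hstack([cv2.resize(p,(480,360)),cv2.resize(q[170:320,180:380],(320,240),interpolation=cv2.INTER_CUBIC)[:360] if 0 else np.vstack([cv2.resize(q[170:320,180:380],(320,240)),np.zeros((120,320,3),np.uint8)])])[...,::-1])
E
```

```text
r 0.1161 brg 263.3
t 14.85 pos [ 0.567  -0.0653  0.2144] psi -122.75 tilt z [ 0. -0. -1.] q6 -161.3 F [ 0.5 -0.   0.1] open 0.0401
tool lin [-0.001   0.0005 -0.    ] drz 153.93
```

View pics/w2.png

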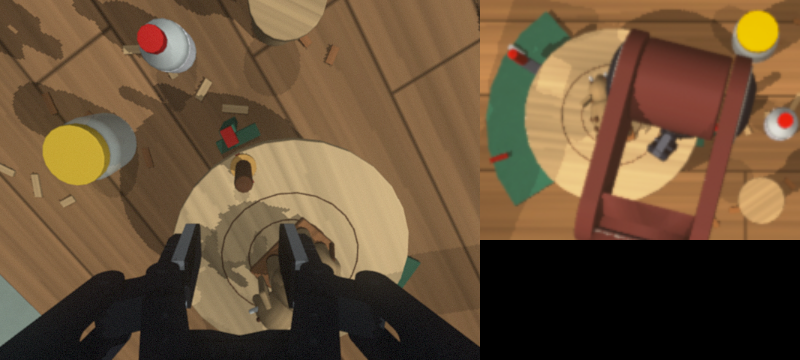

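The wrist view shows the handle top at about (325,248) full scale and the red pointer at (307,177), right beside the handle's foot. I'll measure both by colour.

```bash
python3 - <<'E'
from h import *
C=np.array([.5805,.05])
p=np.load("w.npz")["p"];hsv=cv2.cvtColor(p,cv2.COLOR_RGB2HSV).astype(int);H,S,V=hsv[...,0],hsv[...,1],hsv[...,2]
v,u=np.mgrid[:480,:640];roi=(u>270)&(u<370)&(v>140)&(v<270)
red=((H<6)|(H>174))&(S>150)&(V>80)&roi
for b in blobs(red):print("red",b)
for b in blobs((V<110)&(S>80)&roi&(v>200)):print("dark",b)
for n,uv,z in [("mark",[b[0] for b in blobs(red,60)][0],.091),("top",(325,250),.1537)]:
    X=wray(uv,z)[:2];d=X-C;print(n,X,np.hypot(*d),np.degrees(np.arctan2(d[1],d[0]))%360)
E
```

```text
red (array([305.5, 182. ]), array([294, 168,  24,  29, 413], dtype=int32))
dark (array([287.5, 211.8]), array([271, 201,  51,  36, 827], dtype=int32))
dark (array([324. , 234.7]), array([312, 213,  26,  44, 885], dtype=int32))
dark (array([344.8, 267.3]), array([340, 265,  11,   5,  13], dtype=int32))
mark [ 0.56391157 -0.09393173] 0.14488450639603137 263.4255514076543
top [ 0.56907425 -0.05966779] 0.11026138428388241 264.0520915304536
```

The handle reads 264.0° and the pointer 263.4°, so step 1 holds. Next is the collar knob.

```bash
python3 - <<'E'
from h import *
to([.667,.196,.214],219)
E
```

```text
t 14.85 pos [ 0.567  -0.0653  0.2144] psi -122.75 tilt z [ 0. -0. -1.] q6 -161.3 F [ 0.5 -0.   0.1] open 0.0401
tool lin [-0.2739  0.0573  0.0004] drz 18.25
```

jog_arm --steps '[{"linear": [-0.034, 0.007, -0.01], "delta_rot": [0, 0, 0], "grip": 0.04}, {"linear": [-0.034, 0.007, 0], "delta_rot": [0, 0, 0], "grip": 0.04}, {"linear": [-0.034, 0.007, 0], "delta_rot": [0, 0, 0], "grip": 0.04}, {"linear": [-0.034, 0.007, 0], "delta_rot": [0, 0, 0], "grip": 0.04}, {"linear": [-0.034, 0.007, 0], "delta_rot": [0, 0, 0], "grip": 0.04}, {"linear": [-0.034, 0.007, 0], "delta_rot": [0, 0, 0], "grip": 0.04}, {"linear": [-0.034, 0.007, 0], "delta_rot": [0, 0, 0], "grip": 0.04}, {"linear": [-0.036, 0.008, 0], "delta_rot": [0, 0, 6], "grip": 0.04}, {"linear": [0, 0, 0], "delta_rot": [0, 0, 6], "grip": 0.04}, {"linear": [0, 0, 0], "delta_rot": [0, 0, 6], "grip": 0.04}]'

```text
t: 15.85
tool_pos: [0.6661, 0.1972, 0.2207]
tool_rot: [1.05, -2.955, -0.001]
contact_force: [-0.1, 0.0, -0.1]
opening: 0.0399
grip_force: 0.0
```

jog_arm --steps '[{"linear": [0, 0, 0], "delta_rot": [0, 0, 0], "grip": 0.04}, {"linear": [0, 0, 0], "delta_rot": [0, 0, 0], "grip": 0.04}]'

```text
t: 16.05
tool_pos: [0.6665, 0.1959, 0.2224]
tool_rot: [1.057, -2.955, -0.001]
contact_force: [0.5, 0.3, -0.3]
opening: 0.0402
grip_force: 0.0
```

```bash
python3 - <<'E'
from h import *
from station import ctrl
o=ctrl.get_obs();p,d=ctrl.get_image("wrist")
np.savez("w.npz",p=p,d=d,pos=o["tool_pos"],rot=o["tool_rot"])
to([.667,.196,.214],219)
hsv=cv2.cvtColor(p,cv2.COLOR_RGB2HSV).astype(int);H,S,V=hsv[...,0],hsv[...,1],hsv[...,2]
for b in blobs(((H<6)|(H>174))&(S>150)&(V>80),30):print("red",b,wray(b[0],.105))
cv2.imwrite("pics/w3.png",p[...,::-1])
E
```

```text
t 16.1 pos [0.6667 0.1958 0.223 ] psi -140.66 tilt z [-0.002 -0.    -1.   ] q6 -119.1 F [ 0.3  0.6 -0.7] open 0.0397
tool lin [-0.0004 -0.      0.009 ] drz 0.34
red (array([462.2, 102.1]), array([447,  93,  32,  19, 303], dtype=int32)) [0.54107108 0.21829767 0.105     ]
red (array([318.4, 220. ]), array([308, 202,  21,  36, 585], dtype=int32)) [0.66555288 0.19532563 0.105     ]
```

View pics/w3.png

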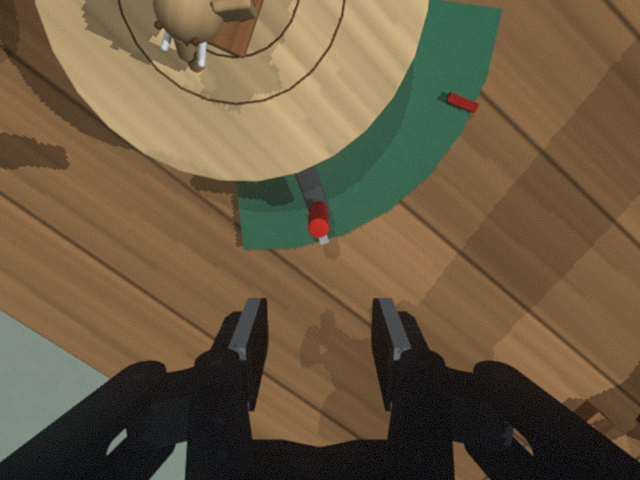

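The knob top is at (318,228), centred between the fingers, and the red locked mark is at (462,102).

```bash
python3 - <<'E'
from h import *
C=np.array([.5805,.05])
for n,uv,z in [("knob",(318.5,228),.112),("lm",(462.2,102),.03),("lm",(462.2,102),.012)]:
    X=wray(uv,z)[:2];d=X-C;print(n,X,np.hypot(*d),np.degrees(np.arctan2(d[1],d[0]))%360)
    if n=="knob":to([*X,.078],219)
E
```

```text
knob [0.66870091 0.19800406] 0.17229220250021662 59.20777557722886
t 16.1 pos [0.6667 0.1958 0.223 ] psi -140.66 tilt z [-0.002 -0.    -1.   ] q6 -119.1 F [ 0.3  0.6 -0.7] open 0.0397
tool lin [-0.0032  0.0003  0.145 ] drz 0.34
lm [0.52353774 0.23628023] 0.19479482836310444 107.00300449964325
lm [0.51934055 0.24060697] 0.20017865746494945 107.78971271216076
```

jog_arm --steps '[{"linear": [-0.002, 0, 0.035], "delta_rot": [0, 0, 0], "grip": 0.04}, {"linear": [0, 0, 0.035], "delta_rot": [0, 0, 0], "grip": 0.04}, {"linear": [0, 0, 0.035], "delta_rot": [0, 0, 0], "grip": 0.04}, {"linear": [0, 0, 0.035], "delta_rot": [0, 0, 0], "grip": 0.04}, {"linear": [0, 0, 0.004], "delta_rot": [0, 0, 0], "grip": 0.04}, {"linear": [0, 0, 0], "delta_rot": [0, 0, 0], "grip": 0}, {"linear": [0, 0, 0], "delta_rot": [0, 0, 0], "grip": 0}, {"linear": [0, 0, 0], "delta_rot": [0, 0, 0], "grip": 0}, {"linear": [0, 0, 0], "delta_rot": [0, 0, 0], "grip": 0}]'

```text
t: 17.0
tool_pos: [0.6704, 0.1977, 0.0832]
tool_rot: [-1.054, 2.955, -0.001]
contact_force: [0.3, -0.3, -0.6]
opening: 0.0005
grip_force: 0.0
```

```bash
python3 - <<'E'
from h import *
st(.17)
E
```

```text
r 0.1729 brg 58.7
t 17.0 pos [0.6704 0.1977 0.0832] psi -140.73 tilt z [ 0.004  0.001 -1.   ] q6 -118.9 F [ 0.3 -0.3 -0.6] open 0.0005
tool lin [ 0.0027 -0.001  -0.    ] drz -19.42
```

The fingers shut on nothing, so I'll look.

```bash
python3 - <<'E'
from h import *
from station import ctrl
o=ctrl.get_obs();p,d=ctrl.get_image("wrist")
np.savez("w.npz",p=p,d=d,pos=o["tool_pos"],rot=o["tool_rot"]);st(.17)
cv2.imwrite("pics/w4.png",p[...,::-1])
E
```

```text
r 0.1728 brg 58.7
t 17.05 pos [0.6702 0.1977 0.0828] psi -140.74 tilt z [ 0.003  0.001 -1.   ] q6 -118.9 F [-0.1  0.1  4.5] open -0.0002
tool lin [ 0.0027 -0.0009 -0.    ] drz -19.45
```

View pics/w4.png

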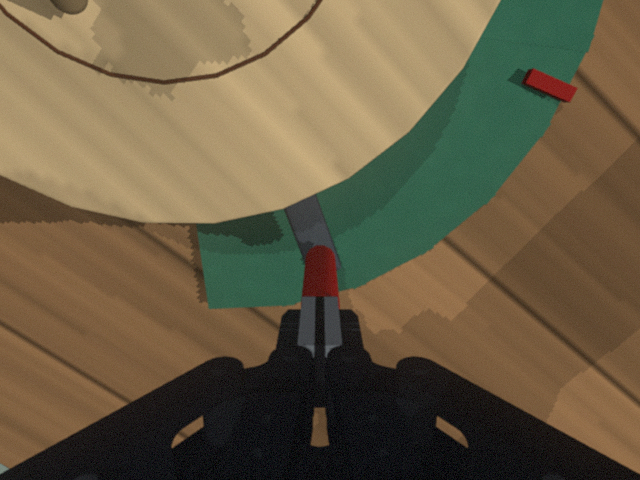

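The red knob shows at (320,275), just in front of the shut pads on the axis side. I'll check its real place from the depth.

```bash
python3 - <<'E'
from h import *
w=np.load("w.npz");d=w["d"];R=Ro.from_rotvec(w["rot"]).as_matrix()
K=np.array([[407.63,0,319.33],[0,407.63,240.34],[0,0,1]])
T=np.array([[0,-.95465,-.29772,.07528],[1,0,0,.0007],[0,-.29772,.95465,-.17151]])
for u,v in [(320,250),(320,260),(320,275),(320,285),(320,294),(310,310),(330,310),(310,335),(330,335),(300,230),(250,280)]:
    X=R@(T[:,:3]@(np.linalg.inv(K)@[u,v,1.])*d[v,u]+T[:,3])+w["pos"];print(u,v,d[v,u].round(4),X.round(4),"r",np.hypot(X[0]-.5805,X[1]-.05).round(4))
E
```

```text
320 250 0.2082 [0.6632 0.1931 0.0574] r 0.1653
320 260 0.1935 [0.663  0.193  0.0728] r 0.165
320 275 0.1751 [0.6628 0.1928 0.0919] r 0.1648
320 285 0.1659 [0.6631 0.1931 0.1017] r 0.1652
320 294 0.1583 [0.6633 0.1932 0.1097] r 0.1654
310 310 0.1403 [0.6636 0.189  0.1278] r 0.162
330 310 0.1406 [0.6593 0.1945 0.1276] r 0.1646
310 335 0.1246 [0.6633 0.1893 0.1443] r 0.1621
330 335 0.1255 [0.6598 0.1944 0.1435] r 0.1647
300 230 0.2123 [0.6631 0.1796 0.0503] r 0.1537
250 280 0.2676 [0.7217 0.1816 0.0071] r 0.193
```

Depth puts the knob's front face at r = 0.165 m and z up to 0.110 m, so it's where I expected. The pads' visible ends are near z = 0.118 m, about 33 mm higher than the TCP reading suggests, so they closed on top of the knob. I'll reopen and go about 30 mm lower, which leaves the TCP reading well above the bench either way.

jog_arm --steps '[{"linear": [0, 0, -0.02], "delta_rot": [0, 0, 0], "grip": 0.04}, {"linear": [0, 0, 0], "delta_rot": [0, 0, 0], "grip": 0.04}, {"linear": [0, 0, 0], "delta_rot": [0, 0, 0], "grip": 0.04}, {"linear": [0, 0, 0.02], "delta_rot": [0, 0, 0], "grip": 0.04}, {"linear": [0, 0, 0.015], "delta_rot": [0, 0, 0], "grip": 0.04}, {"linear": [0, 0, 0.015], "delta_rot": [0, 0, 0], "grip": 0.04}, {"linear": [0, 0, 0], "delta_rot": [0, 0, 0], "grip": 0}, {"linear": [0, 0, 0], "delta_rot": [0, 0, 0], "grip": 0}, {"linear": [0, 0, 0], "delta_rot": [0, 0, 0], "grip": 0}, {"linear": [0, 0, 0], "delta_rot": [0, 0, 0], "grip": 0}]'

```text
t: 18.05
tool_pos: [0.6679, 0.197, 0.0488]
tool_rot: [1.054, -2.957, -0.0]
contact_force: [0.9, -0.6, -11.0]
opening: 0.0149
grip_force: 30.1
```

```bash
python3 - <<'E'
from h import *
st(.17)
E
```

```text
r 0.171 brg 59.3
t 18.05 pos [0.6679 0.197  0.0488] psi -140.74 tilt z [-0.002 -0.001 -1.   ] q6 -118.9 F [  0.9  -0.6 -11. ] open 0.0149
tool lin [ 0.001  -0.0004  0.    ] drz -20.03
```

jog_arm --steps '[{"linear": [0.0057, 0.0138, 0], "delta_rot": [0, 0, -5], "grip": 0}, {"linear": [0.0057, 0.0138, 0], "delta_rot": [0, 0, -5], "grip": 0}, {"linear": [0.0057, 0.0138, 0], "delta_rot": [0, 0, -5], "grip": 0}, {"linear": [0.0057, 0.0138, 0], "delta_rot": [0, 0, -5], "grip": 0}, {"linear": [0.0057, 0.0138, 0], "delta_rot": [0, 0, -5], "grip": 0}, {"linear": [0.0057, 0.0138, 0], "delta_rot": [0, 0, -5], "grip": 0}, {"linear": [0.0057, 0.0138, 0], "delta_rot": [0, 0, -5], "grip": 0}, {"linear": [0.0057, 0.0138, 0], "delta_rot": [0, 0, -5], "grip": 0}, {"linear": [0.0057, 0.0138, 0], "delta_rot": [0, 0, -5], "grip": 0}, {"linear": [0, 0, 0], "delta_rot": [0, 0, 0], "grip": 0}]'

```text
t: 19.05
tool_pos: [0.5368, 0.2153, 0.0489]
tool_rot: [2.105, -2.326, -0.001]
contact_force: [0.2, -3.3, -13.6]
opening: 0.0151
grip_force: 30.4
```

```bash
python3 - <<'E'
from h import *
st(.17)
E
```

```text
r 0.171 brg 104.8
t 19.05 pos [0.5368 0.2153 0.0489] psi -95.7 tilt z [-0.003 -0.002 -1.   ] q6 -159.7 F [  0.2  -3.3 -13.6] open 0.0151
tool lin [ 0.0009 -0.0003  0.    ] drz -20.52
```

jog_arm --steps '[{"linear": [0.0035, 0.0086, 0], "delta_rot": [0, 0, -3], "grip": 0}, {"linear": [0, 0, 0], "delta_rot": [0, 0, 0], "grip": 0}, {"linear": [0, 0, 0], "delta_rot": [0, 0, 0], "grip": 0}, {"linear": [0, 0, 0], "delta_rot": [0, 0, 0], "grip": 0.04}, {"linear": [0, 0, 0], "delta_rot": [0, 0, 0], "grip": 0.04}, {"linear": [0, 0, 0], "delta_rot": [0, 0, 0], "grip": 0.04}, {"linear": [0, 0, -0.04], "delta_rot": [0, 0, 0], "grip": 0.04}, {"linear": [0, 0, -0.05], "delta_rot": [0, 0, 0], "grip": 0.04}, {"linear": [0, 0, -0.05], "delta_rot": [0, 0, 0], "grip": 0.04}, {"linear": [0, 0, -0.05], "delta_rot": [0, 0, 0], "grip": 0.04}]'

```text
t: 20.05
tool_pos: [0.5311, 0.2142, 0.245]
tool_rot: [-2.165, 2.271, -0.002]
contact_force: [0.3, -1.3, -0.3]
opening: 0.04
grip_force: 0.0
```

jog_arm --steps '[{"linear": [0, -0.03, 0], "delta_rot": [0, 0, 0], "grip": 0.04}, {"linear": [0, -0.04, 0], "delta_rot": [0, 0, 0], "grip": 0.04}, {"linear": [0, -0.04, 0], "delta_rot": [0, 0, 0], "grip": 0.04}, {"linear": [0, 0, 0], "delta_rot": [0, 0, 0], "grip": 0.04}, {"linear": [0, 0, 0], "delta_rot": [0, 0, 0], "grip": 0.04}]'

```text
t: 20.55
tool_pos: [0.6411, 0.2086, 0.2415]
tool_rot: [-2.166, 2.274, -0.0]
contact_force: [0.1, -0.2, -0.1]
opening: 0.04
grip_force: 0.0
```

```bash
python3 - <<'E'
from h import *
from station import ctrl
o=ctrl.get_obs();p,d=ctrl.get_image("wrist");q,_=ctrl.get_image("top")
np.savez("w.npz",p=p,d=d,pos=o["tool_pos"],rot=o["tool_rot"]);st(.17)
cv2.imwrite("pics/w5.png",np.hstack([cv2.resize(p,(400,300)),cv2.resize(q[170:320,180:380],(400,300))])[...,::-1])
cv2.imwrite("top2.png",q[...,::-1])
hsv=cv2.cvtColor(p,cv2.COLOR_RGB2HSV).astype(int);H,S,V=hsv[...,0],hsv[...,1],hsv[...,2]
for b in blobs(((H<6)|(H>174))&(S>150)&(V>80),30):print("red",b)
hsv=cv2.cvtColor(q,cv2.COLOR_RGB2HSV).astype(int);H,S,V=hsv[...,0],hsv[...,1],hsv[...,2]
for b in blobs(((H<6)|(H>174))&(S>170)&(V>90),8):
    if 150<b[0][0]<400 and 150<b[0][1]<330: print("topred",b)
E
```

```text
r 0.1697 brg 69.4
t 20.65 pos [0.6401 0.2089 0.2419] psi -92.73 tilt z [ 0.002  0.001 -1.   ] q6 -165.5 F [-0.4  0.3 -1.4] open 0.0398
tool lin [-0.0003 -0.0001  0.    ] drz 17.82
red (array([463.5, 212.9]), array([443, 193,  33,  33, 372], dtype=int32))
red (array([442.3, 220.9]), array([436, 211,  13,  20, 154], dtype=int32))
topred (array([370.5, 244.8]), array([366, 241,  10,   9,  64], dtype=int32))
topred (array([323.9, 248.8]), array([321, 246,   7,   6,  36], dtype=int32))
topred (array([193.1, 264.6]), array([187, 260,  14,  11,  84], dtype=int32))
```

View pics/w5.png

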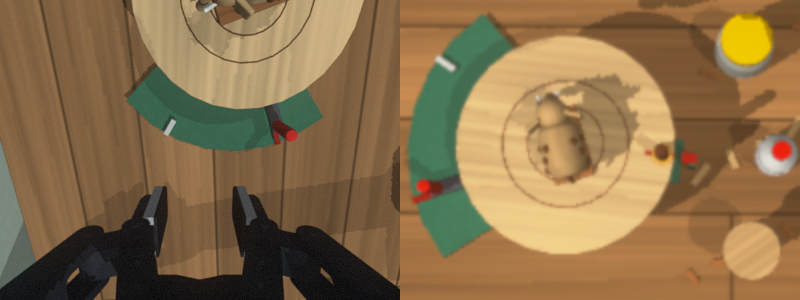

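The right half (top view) shows the knob top at about (191.5,263), the red mark beside it, and the handle top at (311,246) in line with the pointer. I'll check the bearings.

```bash
python3 - <<'E'
from h import *
p=cv2.imread("top2.png");hsv=cv2.cvtColor(p,cv2.COLOR_BGR2HSV).astype(int);V=hsv[...,2]
m=(((hsv[...,0]<6)|(hsv[...,0]>174))&(hsv[...,1]>225)&(V>170));print([b for b in blobs(m,5) if 180<b[0][0]<215])
dk=np.zeros_like(m);dk[238:256,303:318]=V[238:256,303:318]<120;print([b for b in blobs(dk,5)])
for C in ([.5779,.0521],[.5805,.05]):
  for n,uv,z in [("knob",(191.5,263),.112),("handle",(311,246),.1537),("mark",(323.9,248.8),.091)]:
    d=ray("top",uv,z)[:2]-C;print(n,np.hypot(*d).round(4),np.degrees(np.arctan2(d[1],d[0]))%360)
C=[.5805,.05]
d=wray((464,217),.112)[:2]-C if 0 else wray((465.5,217),.112)[:2]-C;print("w knob",np.hypot(*d),np.degrees(np.arctan2(d[1],d[0])))
E
```

```text
[(array([191.6, 262.8]), array([189, 261,   6,   5,  20], dtype=int32))]
[(array([316.9, 248.3]), array([316, 240,   2,  16,  18], dtype=int32)), (array([311. , 245.8]), array([309, 242,   5,   8,  31], dtype=int32))]
knob 0.1687 107.9884123669589
handle 0.1176 262.84825717369444
mark 0.1467 263.60282660726335
knob 0.1716 108.59771706333471
handle 0.1158 261.442921952334
mark 0.1449 262.48886833939605
w knob 0.1718263199561011 107.2136619405469
```

```bash
python3 -c "
from station import ctrl
print(ctrl.finish_job())"
```

```text
the job is handed in; nothing more can be done
None
```

The job is handed in at about 21 s: the plate stopped with its handle within about 1° of the red pointer after the full further turn, and the collar knob is within about 1° of the red locked mark. The arm was clear of everything; the hand-in call returned no verdict.

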